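Find the tight spot of a bench slide and back off

ROBOT

A 6-joint arm with a two-finger parallel gripper is mounted at the origin on a cart in front of the work surface, level with it; the furniture and walls round the work are solid. World frame = base frame: x ahead of the robot, y to its left, z up, the work surface at z = 0. Lengths are in m, angles in rad, forces in N, time in s.
With the tool pointing down it reaches from about 0.275 to 0.75 m from the base axis. Payload 10.2 kg.
Tool frame: the origin (TCP) lies between the finger pads; the fingertips stand 14 mm ahead of it and the grasp point (between the pads) lies 5 mm behind it; z points along the fingers, y is the direction in which the jaws open and shut (so a half turn about z gives the same grasp; the last joint's range is limited). The gripper opens to 88 mm and grips with 3 to 60 N. Pads are 18 mm wide; open, the fingers measure 123 mm over their backs; the gripper's body (75 mm by 187 mm) begins 45 mm behind the grasp point.
Start: joints at [1.077, 0.313, 1.498, -0, 1.331, -0.223], TCP at [0.14, 0.506, 0.253] pointing down, gripper open.
Joint ranges: [-2.94, 2.94], [-0.97, 2.17], [0.19, 2.56], [-1.23, 4.37], [0.02, 3.11], [-2.88, 2.88]. Speed limits (rad/s): [2.39, 2.39, 3.01, 3.14, 3.14, 3.14].

INTERFACE

Orientations are given as a unit quaternion [x, y, z, w].
In Python, from cell import ctrl, imaging gives the robot as it stands.
- The arm moves only by the tool drive_tool, never from a script. Its argument "rows" is a list that holds one entry, the list of rows, each a list of 7 numbers: the finger opening in cm, from 0 to 8.81, then the shift along the tool's x, y, z in cm, then the turn, a rotation vector about the tool's x, y, z in rad. A call has 1 to 5 rows; each row shifts and turns the pose as measured when the row begins, along the tool's axes as they then stand; what a row does not reach is not made up. A row lasts 1/8 s, in which the tool goes at most 62.5 mm and 10.7 degrees, less where a joint would pass 70% of its speed; a pose out of reach is approached as far as the arm can. A call with a gripper value outside its range is refused whole. The fingers move at their own pace and stop on an object; "squeeze" is the grip in N (left out, the last holds). Time passes only in rows, so rows that do not move let the fingers close. It gives the time, the measured TCP pose, the force and the opening at its end, in the units of the state.
- ctrl.read_state(): the state, without advancing time (a new reading comes with each control period).
- imaging.capture(name): name is "side" or "top" or "wrist"; returns a dict with "pixels" (384x512x3 uint8, red, green, blue), "fx", "fy", "cx", "cy" (pixels), "rvec" (rotation vector, rad) and "tvec" (3), from world to camera coordinates, as OpenCV has them. Camera axes: x right, y down, z forward; pixel columns grow to the right and rows downward; lengths in m; the calibration is good to about 2 mm. A picture is of the moment at which its call begins. There is no depth.
- ctrl.job_done(): hands the job in, once; it reports no verdict.
Trained networks look in a picture, given as the dict that the camera call returned (one of the last four; its "shot" number tells which), for a name from the list of things; names that differ only in an ending like _2 or _b are one class to them, and where a whole thing is asked for, a point or a joint stands for the part that bears it (a point fixed in the world has none). Each returns a list of dicts, best first, with "p" (0 to 1); they miss things now and then, are a little off and sometimes report something else, mostly with a low value. They report only what shows in the picture. A call takes as long as a camera call.
- imaging.spot_in(picture, target): "position" ([x, y, z] in m, in the coordinates of the camera as it stood for that picture, good to about 4 mm: the middle of the surface that is visible of it).
- imaging.regions_of(picture, target): "mask" (384x512 bool, what is visible of it).
The state is a dict: "t": time; "joint_pos": joint angles; "joint_vel": joint speeds; "effort": joint torques, N m; "position": TCP position; "eef_rot": TCP orientation; "ft_force": force on the tool from outside, world axes, zero at the start; "torque": the same for the moment, N m; "opening": finger opening in m.
Only numpy, scipy, OpenCV 4.12 (cv2) and the standard library are available. Lean on these libraries where they do the work, as an engineer would, in place of code of your own. Each camera call takes 0.05 s, during which the arm holds its last target.

TASK

The carriage on the bench slide goes tight somewhere along its travel. Take the carriage by its black knob and run it slowly towards the marker (the small narrow saddle on the same way), pushing the marker along ahead, until you clearly feel the carriage bind, without forcing it; then draw the carriage back until there is a gap of about 10 mm between carriage and marker, and let go. The marker must stay where the carriage left it: do not touch it with the gripper, and leave the spanner, gear wheel and nut undisturbed.

Things in the scene. Friction and masses are not known exactly. Their poses are not given: they have to be found in the camera images.
- slide_bed: Fixed bed: grey foot 120 mm wide, 370 mm long, with a straight steel way. Origin on the bench at the middle of the way; z up, y along the slide: +y leads from the carriage to the marker and the tight spot. Scale ticks lie on its -x side, the cover strip on its +x side. Place and yaw vary.
- carriage: Steel saddle 100 mm long (y), 76 mm wide, top 43 mm above the bench; slides on the way, cannot lift or turn. Axes as the bed's. Origin at bench height under its centre and knob; front face 50 mm from it in +y. It drags with 2 N (about 3 N while pushing the marker) and stays where it is left.
- knob (a point): Centre of the round black knob on the carriage: 28 mm diameter, 40 mm tall, standing upright from 47 to 87 mm above the bench (this point is 67 mm up) on a round collar of 36 mm. Grip it from above, from any side.
- marker: Narrow dark steel saddle 16 mm long (y), 64 mm wide, top 37 mm above the bench, on the way ahead of the carriage; axes as the bed's. Origin at bench height under its centre; near face 8 mm from it in -y, so the gap to the carriage is the distance of the two origins less 58 mm. Needs under 1 N to push; stays where it is left.
- cover: Closed dark strip, 24 x 340 mm, top 34 mm up, on the bed's +x side; origin and axes are the bed's. Hidden in it is the tight spot, elsewhere each time: the carriage meets it with its origin 0 to 75 mm in +y of the bed's. Resistance jumps 3 N above the drag, then grows springily 1.2 N per mm. Some 5 N above the drag, held a moment, is a clear bind; over 16 N is forcing.
- spanner: Loose spanner, 204 x 39 x 8 mm, lying on the robot's side of the slide; bystander.
- gear_wheel: Loose gear wheel, 84 mm diameter, 26 mm tall, behind the slide; bystander.
- nut: Loose hexagon nut, 30 x 34 x 20 mm, behind the slide; bystander.

How it is judged:
By the outcome, as a careful person would: the job done as asked, in the order asked, and still so for the second after the job is handed in, with the robot touching nothing.
It also fails if it takes over 45 s, if anything falls off the work surface, if the arm or the gripper's body presses on something with over 40 N, if the wrist force passes 120 N, or if a joint passes its speed limit or range.

## Working session

There is one attempt and no reset: what is moved stays moved. The work goes in short steps, Python scripts to look and compute and a tool call to move; the robot and the scene stay as the last step left them, time stands still between calls to the robot, and variables do not carry over. Pictures are saved under pics/ and viewed, and the job is handed in when it is done.

Besides the shell and the picture viewer there is one more tool, called after "Request:" as name(argument=value, ...), one argument or row to a line, values as JSON. drive_tool: Moves the arm, as the interface text tells. Its arguments: {"type":"object","properties":{"rows":{"type":"array"},"squeeze":{"type":"number"}},"required":["rows"]}

```bash
mkdir -p pics; cat > h.py <<'E'
import numpy as np, cv2
from scipy.spatial.transform import Rotation as R
from cell import ctrl, imaging
def w2c(p,P): return R.from_rotvec(np.ravel(p['rvec'])).apply(P)+np.ravel(p['tvec'])
def c2w(p,P): return R.from_rotvec(np.ravel(p['rvec'])).inv().apply(np.asarray(P)-np.ravel(p['tvec']))
def proj(p,P):
    c=w2c(p,np.atleast_2d(P)); return np.c_[p['fx']*c[:,0]/c[:,2]+p['cx'],p['fy']*c[:,1]/c[:,2]+p['cy']]
def onz(p,uv,z):
    uv=np.atleast_2d(uv).astype(float); d=np.c_[(uv[:,0]-p['cx'])/p['fx'],(uv[:,1]-p['cy'])/p['fy'],np.ones(len(uv))]
    Rm=R.from_rotvec(np.ravel(p['rvec'])).inv(); o=Rm.apply(-np.ravel(p['tvec'])); d=Rm.apply(d)
    return o+d*((z-o[2])/d[:,2])[:,None]
def save(p,n,im=None): cv2.imwrite('pics/'+n+'.png',cv2.cvtColor(p['pixels'] if im is None else im,cv2.COLOR_RGB2BGR))
E
python3 - <<'E'
from h import *
np.set_printoptions(precision=4,suppress=True)
s=ctrl.read_state(); print(s['t'],s['position'],s['eef_rot'],s['ft_force'],s['opening'])
for n in('top','side'):
    p=imaging.capture(n); save(p,n+'0')
    for t in('knob','carriage','marker','slide_bed','cover','spanner','gear_wheel','nut'):
        r=imaging.spot_in(p,t)[:2]; print(n,t,[(round(x['p'],2),c2w(p,x['position'])) for x in r])
        m=imaging.regions_of(p,t)
        if m and t in('knob','carriage','marker','cover','slide_bed'):
            q=cv2.minAreaRect(np.argwhere(m[0]['mask'])[:,::-1].astype(np.float32)); print('   mask',round(m[0]['p'],2),cv2.boxPoints(q).round(0).tolist())
E
```

```text
0.0 [0.1404 0.5057 0.2522] [ 0.135   0.9908 -0.0006 -0.0002] [-0.3084 -0.2074 -0.957 ] 0.08816946431722682
top knob [(0.66, array([ 0.5233, -0.1054,  0.0404]))]
   mask 0.86 [[271.0, 227.0], [284.0, 192.0], [330.0, 209.0], [317.0, 244.0]]
top carriage [(0.8, array([ 0.5231, -0.1093,  0.0448]))]
   mask 0.92 [[270.0, 229.0], [283.0, 192.0], [330.0, 208.0], [318.0, 245.0]]
top marker [(0.6, array([ 0.5585, -0.0082,  0.0379]))]
   mask 0.71 [[244.0, 216.0], [254.0, 187.0], [261.0, 189.0], [251.0, 218.0]]
top slide_bed [(0.87, array([ 0.56  , -0.0403,  0.031 ]))]
   mask 0.83 [[175.0, 203.0], [193.0, 148.0], [361.0, 205.0], [342.0, 260.0]]
top cover [(0.83, array([ 0.6048, -0.0562,  0.035 ]))]
   mask 0.95 [[196.0, 163.0], [201.0, 150.0], [354.0, 203.0], [350.0, 216.0]]
top spanner [(0.7, array([0.4704, 0.009 , 0.0049]))]
top gear_wheel [(0.73, array([ 0.6658, -0.0553,  0.0162])), (0.35, array([ 0.6001, -0.055 ,  0.0339]))]
top nut [(0.62, array([ 0.6185, -0.1736,  0.0225]))]
side knob [(0.57, array([ 0.5159, -0.095 ,  0.0467]))]
side carriage [(0.87, array([ 0.521 , -0.0922,  0.046 ]))]
   mask 0.59 [[278.0, 185.0], [319.0, 150.0], [345.0, 179.0], [304.0, 215.0]]
side marker [(0.58, array([ 0.5568, -0.0046,  0.037 ]))]
   mask 0.62 [[262.0, 204.0], [269.0, 196.0], [295.0, 218.0], [287.0, 226.0]]
side slide_bed [(0.66, array([ 0.5577, -0.0057,  0.0336])), (0.55, array([ 0.5562, -0.0012,  0.0393]))]
   mask 0.8 [[191.0, 240.0], [325.0, 126.0], [367.0, 175.0], [232.0, 288.0]]
side cover [(0.88, array([ 0.6115, -0.011 ,  0.0365]))]
   mask 0.76 [[198.0, 233.0], [317.0, 142.0], [326.0, 154.0], [208.0, 246.0]]
side spanner [(0.61, array([0.4724, 0.0266, 0.0032])), (0.19, array([ 0.6119, -0.0097,  0.0373]))]
side gear_wheel [(0.69, array([ 0.6668, -0.0453,  0.016 ]))]
side nut [(0.6, array([ 0.616 , -0.1678,  0.0221]))]
```

View pics/top0.png

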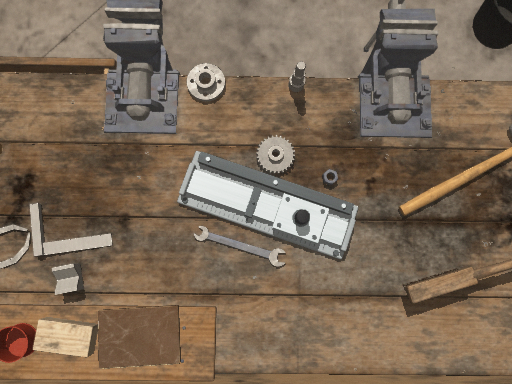

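View pics/side0.png

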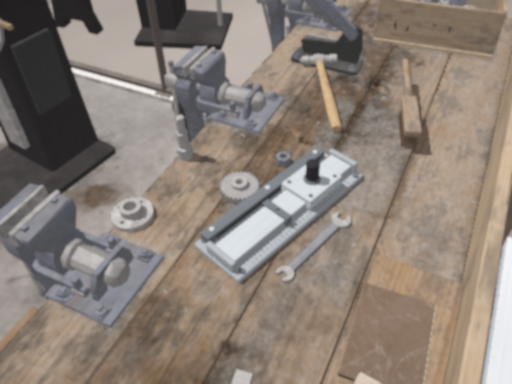

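```bash
python3 - <<'E'
from h import *
np.set_printoptions(precision=4,suppress=True)
for n in('top','side'):
    p=imaging.capture(n)
    for t,z in(('cover',.034),('carriage',.043),('marker',.037),('slide_bed',0.01)):
        m=imaging.regions_of(p,t)
        if not m: continue
        uv=np.argwhere(m[0]['mask'])[:,::-1]; P=onz(p,uv,z)[:,:2].astype(np.float32)
        q=cv2.minAreaRect(P*1000); print(n,t,q)
    im=cv2.resize(p['pixels'][120:300,160:390],None,fx=3.4,fy=3.3,interpolation=cv2.INTER_CUBIC); save(p,n+'z',im)
E
```

```text
top cover ((600.4385375976562, -56.36126708984375), (342.0639953613281, 28.709306716918945), 71.87566375732422)
top carriage ((527.7007446289062, -108.29417419433594), (101.50312042236328, 78.48738861083984), 71.45343017578125)
top marker ((555.8865356445312, -7.800189971923828), (17.67845344543457, 71.79582214355469), 72.4487075805664)
top slide_bed ((560.4346313476562, -41.92657470703125), (376.1126403808594, 124.9106216430664), 71.63737487792969)
side cover ((599.064697265625, -47.84397888183594), (347.9032897949219, 37.982948303222656), 71.65087127685547)
side carriage ((526.5249633789062, -96.72915649414062), (121.26383972167969, 91.1234130859375), 72.7884521484375)
side marker ((552.9225463867188, -1.7570858001708984), (25.332727432250977, 82.810546875), 65.28199005126953)
side slide_bed ((561.0097045898438, -51.612640380859375), (401.04534912109375, 142.8955535888672), 72.54859924316406)
```

The top view shows the carriage at about (302,217), with the marker at (252,203) to its left. The cover is on the far edge and the spanner is nearer the robot. The slide's yaw is about -18.3°. I'll turn the jaws across the slide so that tool x points along bed +y.

Request:
drive_tool(
  rows=[
    [[8.8,0,0,0,0,0,0.18],[8.8,0,0,0,0,0,0.18],[8.8,0,0,0,0,0,0.18],[8.8,0,0,0,0,0,0.18],[8.8,0,0,0,0,0,0.18]],
  ],
  squeeze=40,
)

```text
t: 2.82
position: [0.1404, 0.5059, 0.2527]
eef_rot: [0.564, 0.826, -0.0, -0.0]
ft_force: [0.7, 0.7, -1.3]
opening: 0.088
```

Request:
drive_tool(
  rows=[
    [[8.8,0,0,0,0,0,0.18],[8.8,0,0,0,0,0,0.18],[8.8,0,0,0,0,0,0.18],[8.8,0,0,0,0,0,0.18]],
  ],
)

```text
t: 3.32
position: [0.1404, 0.5059, 0.2527]
eef_rot: [0.826, 0.564, -0.0, 0.0]
ft_force: [-0.6, 0.6, 0.1]
opening: 0.0881
```

```bash
cat >> h.py <<'E'
np.set_printoptions(precision=4,suppress=True)
def state():
    s=ctrl.read_state(); Rt=R.from_quat(s['eef_rot']); M=Rt.as_matrix(); print('t',s['t'],'pos',np.array(s['position']),'xyaw',np.degrees(np.arctan2(M[1,0],M[0,0])),'z',M[:,2],'F',np.array(s['ft_force']),'op',s['opening']); return s,M
def goto(P):
    s,M=state(); d=M.T@(np.array(P)-np.array(s['position'])); print('shift cm',d*100); return d
E
python3 - <<'E'
from h import *
goto([.527,-.108,.253])
p=imaging.capture('top')
px=p['pixels'].astype(int); m=(px.max(2)<60); m[:195]=0;m[240:]=0;m[:,:285]=0;m[:,318:]=0
n,l,st,c=cv2.connectedComponentsWithStats(m.astype(np.uint8)); print(st,c)
print(onz(p,[301,217],.087),proj(p,[[.527,-.108,.087],[.527,-.108,.043]]))
E
```

```text
t 3.325 pos [0.1404 0.5059 0.2527] xyaw 68.64031763650569 z [-0. -0. -1.] F [-0.5573  0.5989  0.0506] op 0.08809643057540502
shift cm [-43.0908  58.3595  -0.0281]
[[     0      0    512    384 196489]
 [   293    195     11      4     11]
 [   305    199      5      2      5]
 [   311    201      2      1      2]
 [   314    202      4      2      4]
 [   300    210      1      1      1]
 [   295    212     14     13     95]
 [   302    220      1      1      1]] [[255.4717 191.4857]
 [298.     196.3636]
 [307.     199.4   ]
 [311.5    201.    ]
 [315.5    202.5   ]
 [300.     210.    ]
 [301.7789 218.9579]
 [302.     220.    ]]
[[ 0.5258 -0.1045  0.087 ]] [[302.7896 216.3942]
 [300.4685 218.108 ]]
```

Request:
drive_tool(
  rows=[
    [[8.8,-3.6,4.86,0,0,0,0],[8.8,-3.6,4.86,0,0,0,0],[8.8,-3.6,4.86,0,0,0,0],[8.8,-3.6,4.86,0,0,0,0],[8.8,-3.6,4.86,0,0,0,0]],
  ],
)

```text
t: 4.0
position: [0.3036, 0.2447, 0.2526]
eef_rot: [0.822, 0.57, 0.001, 0.0]
ft_force: [1.1, -0.2, -0.2]
opening: 0.0878
```

Request:
drive_tool(
  rows=[
    [[8.8,-3.6,4.86,0,0,0,0],[8.8,-3.6,4.86,0,0,0,0],[8.8,-3.6,4.86,0,0,0,0],[8.8,-3.6,4.86,0,0,0,0],[8.8,-3.6,4.86,0,0,0,0]],
  ],
)

```text
t: 4.62
position: [0.4736, -0.0176, 0.2544]
eef_rot: [0.817, 0.576, 0.003, 0.001]
ft_force: [0.3, 1.1, -0.3]
opening: 0.0881
```

```bash
python3 - <<'E'
from h import *
goto([.527,-.107,.253])
p=imaging.capture('wrist'); save(p,'w1')
E
```

```text
t 4.625 pos [ 0.4736 -0.0176  0.2544] xyaw 70.3547106207915 z [ 0.0066  0.0016 -1.    ] F [ 0.2501  1.0769 -0.2741] op 0.0880599175028098
shift cm [-6.6284  8.036   0.1591]
```

View pics/w1.png

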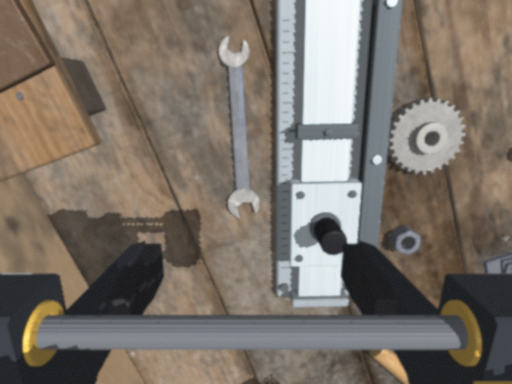

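The wrist view shows the carriage at about (325,240), the knob top at (334,243) and the marker at (328,131), with the slide running up the image. I'll measure from this view.

```bash
python3 - <<'E'
from h import *
p=imaging.capture('wrist')
for t,z in(('cover',.034),('carriage',.043),('marker',.037),('knob',0.067)):
    m=imaging.regions_of(p,t)
    if m:
        uv=np.argwhere(m[0]['mask'])[:,::-1]; q=cv2.minAreaRect((onz(p,uv,z)[:,:2]*1000).astype(np.float32)); print(t,m[0]['p'],q)
    print([(r['p'],c2w(p,r['position'])) for r in imaging.spot_in(p,t)[:1]])
print('edges left',onz(p,[[293,182],[292,261]],.043),'right',onz(p,[[361,183]],.043))
print('knobtop',onz(p,[334,242],.087), 'way edge', onz(p,[[306,20],[303,120]],.035))
print(proj(p,[[.527,-.107,.087],[.527,-.107,.047]]))
im=cv2.resize(p['pixels'][110:310,260:420],None,fx=3,fy=3,interpolation=cv2.INTER_CUBIC); save(p,'w1z',im)
E
```

```text
cover 0.93 ((607.8370971679688, -32.797943115234375), (250.70413208007812, 29.07297706604004), 71.6744613647461)
[(0.87, array([ 0.6196, -0.0079,  0.0324]))]
carriage 0.96 ((530.014892578125, -102.5535888671875), (104.10757446289062, 76.62149810791016), 71.79642486572266)
[(0.94, array([ 0.5294, -0.0901,  0.0415]))]
marker 0.61 ((557.2496337890625, -5.188974380493164), (16.355724334716797, 72.7088851928711), 71.15261840820312)
[(0.66, array([ 0.5616, -0.0065,  0.035 ]))]
knob 0.79 ((527.9599609375, -91.93118286132812), (96.66166687011719, 72.25923919677734), 71.07564544677734)
[(0.84, array([ 0.523 , -0.0979,  0.0441]))]
edges left [[ 0.5156 -0.0513  0.043 ]
 [ 0.4858 -0.1409  0.043 ]] right [[ 0.5837 -0.0772  0.043 ]]
knobtop [[ 0.5334 -0.1103  0.087 ]] way edge [[0.5757 0.0935 0.035 ]
 [0.5457 0.0059 0.035 ]]
[[326.8    241.1748]
 [318.7244 225.4594]]
```

View pics/w1z.png

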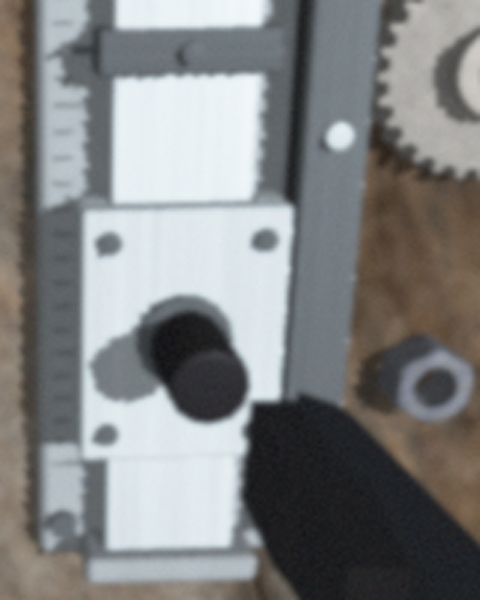

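```bash
python3 - <<'E'
from h import *
p=imaging.capture('wrist')
k=onz(p,[330,238.3],.087)[0]; c=onz(p,[[287.7,180],[357.7,178.3],[288.3,262.7]],.043); print('knob',k); print(c,np.linalg.norm(c[1]-c[0]),np.linalg.norm(c[2]-c[0]),'centre',(c[1]+c[2])/2)
d=c[0]-c[2]; print('yaw',np.degrees(np.arctan2(d[1],d[0])))
m=onz(p,[[293.5,127],[355,126]],.037); print('marker ctr',m.mean(0))
goto(np.r_[k[:2],.253])
E
```

```text
knob [ 0.5269 -0.0966  0.087 ]
[[ 0.5068 -0.0387  0.043 ]
 [ 0.5776 -0.0622  0.043 ]
 [ 0.4772 -0.1331  0.043 ]] 0.07465879756755028 0.09894229571525964 centre [ 0.5274 -0.0977  0.043 ]
yaw 72.58390783194606
marker ctr [0.56   0.0012 0.037 ]
t 5.175 pos [ 0.4725 -0.0148  0.2544] xyaw 70.28373058088769 z [ 0.0064  0.0015 -1.    ] F [ 1.1581 -0.6508 -0.1834] op 0.08833039782119172
shift cm [-5.8707  7.8798  0.162 ]
```

Request:
drive_tool(
  rows=[
    [[8.8,-3.1,4.0,0,0,0,-0.013],[8.8,-3.1,3.9,0,0,0,-0.013],[8.8,0,0,0,0,0,0]],
  ],
)

```text
t: 5.55
position: [0.5279, -0.0999, 0.2553]
eef_rot: [0.809, 0.588, 0.003, 0.002]
ft_force: [-0.2, 0.8, -0.4]
opening: 0.0881
```

```bash
python3 - <<'E'
from h import *
s,M=state()
p=imaging.capture('wrist');save(p,'w2'); q=imaging.capture('top')
for n,c in(('w',p),('t',q)):
    m=imaging.regions_of(c,'carriage')
    uv=np.argwhere(m[0]['mask'])[:,::-1]; print(n,cv2.minAreaRect((onz(c,uv,.043)[:,:2]*1000).astype(np.float32)))
state()
im=cv2.resize(q['pixels'][180:260,240:345],None,fx=7,fy=7,interpolation=cv2.INTER_CUBIC); save(q,'t2z',im)
g=proj(p,[[.527,-.101,.087]]);print(g)
E
```

```text
t 5.55 pos [ 0.5279 -0.0999  0.2553] xyaw 72.07585792752894 z [ 0.0076  0.0013 -1.    ] F [-0.1643  0.7733 -0.4257] op 0.08805366126015962
w ((531.1927490234375, -104.71134948730469), (100.123046875, 76.90601348876953), 71.9177474975586)
t ((501.5555114746094, -91.312255859375), (73.51667785644531, 36.93719482421875), 41.970306396484375)
t 5.75 pos [ 0.5267 -0.0972  0.256 ] xyaw 72.2235414981354 z [ 0.008   0.0015 -1.    ] F [ 0.1788  0.1124 -0.8035] op 0.08769709555930288
[[249.0067 181.7214]]
```

View pics/w2.png

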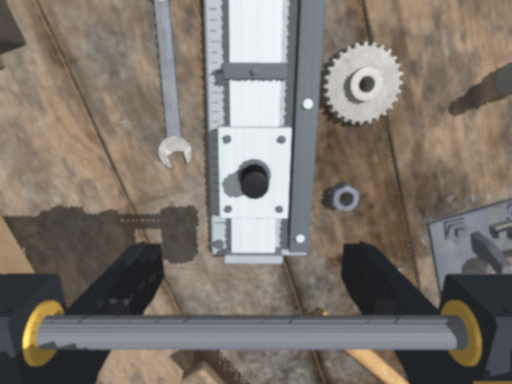

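View pics/t2z.png

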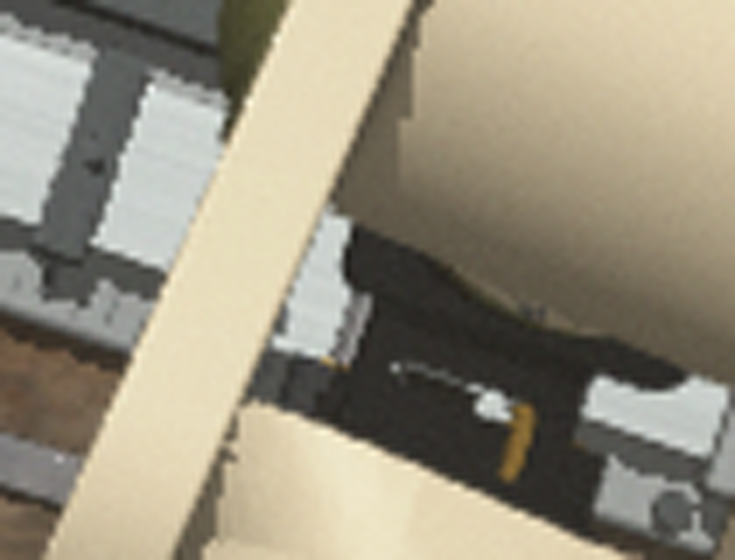

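Request:
drive_tool(
  rows=[
    [[8.8,-0.3,0.1,4.5,0.007,-0.004,0.005],[8.8,-0.3,0.1,4.5,0,0,0],[8.8,0,0,4.4,0,0,0],[8.8,0,0,0,0,0,0]],
  ],
)

```text
t: 6.25
position: [0.5268, -0.0998, 0.1212]
eef_rot: [0.808, 0.589, 0.001, 0.002]
ft_force: [-0.7, -0.2, 0.8]
opening: 0.088
```

```bash
python3 - <<'E'
from h import *
p=imaging.capture('wrist');save(p,'w3')
goto([.527,-.104,.067])
print(proj(p,[[.527,-.104,.087],[.527,-.104,.047]]))
m=imaging.regions_of(p,'carriage')
uv=np.argwhere(m[0]['mask'])[:,::-1]; print(cv2.minAreaRect((onz(p,uv,.043)[:,:2]*1000).astype(np.float32)))
E
```

```text
t 6.3 pos [ 0.528  -0.1003  0.1234] xyaw 72.21508389913687 z [ 0.0078 -0.0032 -1.    ] F [ 1.0048 -0.5384  0.2045] op 0.08805672740248102
shift cm [-0.3798 -0.0248  5.638 ]
[[252.5043 249.3688]
 [252.1297 221.8494]]
((530.7413940429688, -103.83607482910156), (101.76815795898438, 75.63040924072266), 71.55115509033203)
```

View pics/w3.png

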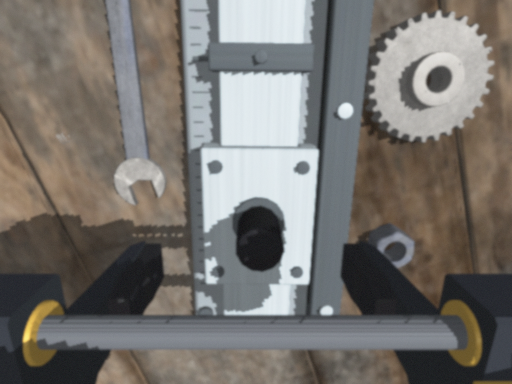

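```bash
python3 - <<'E'
from h import *
p=imaging.capture('wrist')
s,M=state(); T=np.array(s['position'])
for d in(0,.014,.036,.08): print(d,proj(p,T+d*M[:,2]), proj(p,T+d*M[:,2]+.044*M[:,1]),proj(p,T+d*M[:,2]-.044*M[:,1]))
k=onz(p,[259,249],.087)[0];print(k);goto(np.r_[k[:2],.067])
E
```

```text
t 6.4 pos [ 0.5291 -0.1011  0.1251] xyaw 72.19493613348945 z [ 0.0116 -0.005  -0.9999] F [-1.2231 -0.4841 -0.5187] op 0.0878239758179791
0 [[250.6068 277.3759]] [[348.7598 277.4581]] [[152.5126 277.2937]]
0.014 [[250.7461 261.9592]] [[340.8404 262.0304]] [[160.7013 261.888 ]]
0.036 [[250.924 242.262]] [[330.7228 242.3203]] [[171.1641 242.2038]]
0.08 [[251.1806 213.8586]] [[316.1341 213.9004]] [[186.2528 213.8168]]
[ 0.5322 -0.1076  0.087 ]
t 6.4 pos [ 0.5291 -0.1011  0.1251] xyaw 72.19493613348945 z [ 0.0116 -0.005  -0.9999] F [-1.2231 -0.4841 -0.5187] op 0.0878239758179791
shift cm [-0.5203  0.428   5.8208]
```

Request:
drive_tool(
  rows=[
    [[8.8,0,0,0,0,0,0]],
  ],
)

```text
t: 6.52
position: [0.5297, -0.1012, 0.127]
eef_rot: [0.808, 0.589, 0.004, 0.007]
ft_force: [-0.3, -0.2, 0.3]
opening: 0.0876
```

```bash
python3 - <<'E'
from h import *
for i in range(4):
    s,M=state(); p=imaging.capture('wrist')
    print(np.array(s['joint_vel']), proj(p,[[.53,-.104,.087]]))
state()
save(p,'w4')
E
```

```text
t 6.525 pos [ 0.5297 -0.1012  0.127 ] xyaw 72.20945299770385 z [ 0.0144 -0.0061 -0.9999] F [-0.2991 -0.192   0.3405] op 0.0875695945182101
[ 0.0051 -0.0192 -0.0129  0.0004  0.0088  0.0008] [[250.9771 242.5937]]
t 6.575 pos [ 0.5298 -0.1012  0.127 ] xyaw 72.20513991193597 z [ 0.0147 -0.0062 -0.9999] F [ 0.2295 -0.6792  0.5972] op 0.08771438121322007
[-0.0018  0.0075  0.0062  0.0001 -0.0091  0.0002] [[250.7967 242.5305]]
t 6.625 pos [ 0.5296 -0.1012  0.1266] xyaw 72.20332276110295 z [ 0.0141 -0.006  -0.9999] F [-0.104   0.4576 -0.638 ] op 0.08808580570845148
[ 0.0006  0.0107  0.0099 -0.001  -0.0043 -0.0001] [[251.1578 242.7734]]
t 6.675 pos [ 0.5294 -0.1012  0.1262] xyaw 72.19692884688487 z [ 0.0133 -0.0057 -0.9999] F [-0.0949  0.5108 -0.8147] op 0.08810888795566114
[-0.002   0.0097  0.0086 -0.0007 -0.001  -0.0004] [[251.5717 243.0471]]
t 6.725 pos [ 0.5293 -0.1012  0.1258] xyaw 72.19254181429244 z [ 0.0128 -0.0054 -0.9999] F [-0.5058  0.5849 -0.4995] op 0.0881650714831368
```

View pics/w4.png

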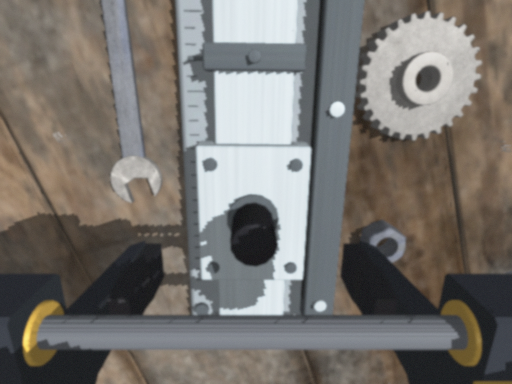

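Request:
drive_tool(
  rows=[
    [[8.8,-0.26,0.26,0.5,0.014,0.001,0],[8.8,0,0,1.3,0,0,0],[8.8,0,0,1.3,0,0,0],[8.8,0,0,0,0,0,0]],
  ],
)

```text
t: 7.22
position: [0.5307, -0.1047, 0.092]
eef_rot: [0.808, 0.589, -0.001, -0.001]
ft_force: [0.0, 0.5, 0.5]
opening: 0.0878
```

```bash
python3 - <<'E'
from h import *
goto([.531,-.1045,.067])
p=imaging.capture('wrist'); save(p,'w5')
print(proj(p,[[.531,-.1045,.087]]))
E
```

```text
t 7.225 pos [ 0.5307 -0.1047  0.092 ] xyaw 72.17875314786768 z [-0.0026  0.0008 -1.    ] F [0.0398 0.5114 0.5084] op 0.0877755631351846
shift cm [0.0258 0.0282 2.5028]
[[250.1401 270.0602]]
```

View pics/w5.png

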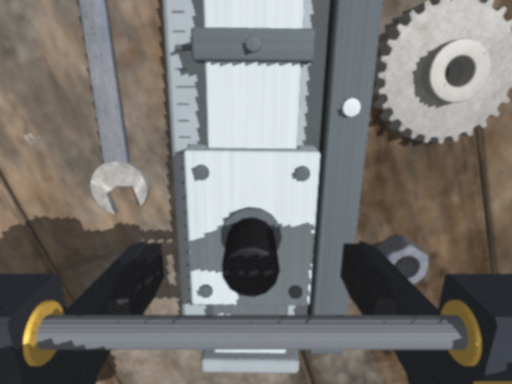

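The knob top is at (250,270), and the prediction for my estimate was (250,270). Next I descend and close.

Request:
drive_tool(
  rows=[
    [[8.8,0,0,1.2,0,0,0],[8.8,0,0,1.1,0,0,0],[4,0,0,0,0,0,0],[2.5,0,0,0,0,0,0],[2.5,0,0,0,0,0,0]],
  ],
  squeeze=40,
)

```text
t: 7.9
position: [0.5312, -0.1048, 0.0684]
eef_rot: [0.808, 0.589, -0.0, -0.0]
ft_force: [-0.6, 0.7, 0.1]
opening: 0.0598
```

Request:
drive_tool(
  rows=[
    [[2.5,0,0,0,0,0,0],[2.5,0,0,0,0,0,0]],
  ],
)

```text
t: 8.15
position: [0.5314, -0.1049, 0.0688]
eef_rot: [0.808, 0.589, -0.0, 0.0]
ft_force: [-0.8, 0.3, 0.1]
opening: 0.04
```

```bash
python3 - <<'E'
from h import *
s,M=state(); print(np.array(s['ft_force'])@M)
p=imaging.capture('wrist'); save(p,'w6')
E
```

```text
t 8.15 pos [ 0.5314 -0.1049  0.0688] xyaw 72.18466746332791 z [-0.0001 -0.0002 -1.    ] F [-0.7659  0.2746  0.05  ] op 0.040049134089037326
[ 0.0271 -0.8132 -0.05  ]
```

View pics/w6.png

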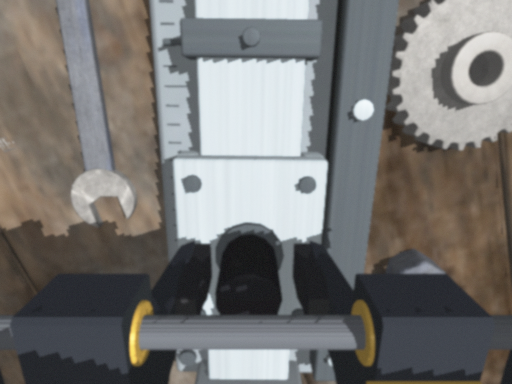

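Request:
drive_tool(
  rows=[
    [[2.5,0,0,0,0,0,0],[2.5,0,0,0,0,0,0],[2.5,0,0,0,0,0,0]],
  ],
)

```text
t: 8.57
position: [0.53, -0.1044, 0.0688]
eef_rot: [0.808, 0.589, -0.001, -0.002]
ft_force: [0.6, -0.2, 0.3]
opening: 0.0271
```

```bash
cat >> h.py <<'E'
def st():
    s,M=state(); F=np.array(s['ft_force']); print('Ftool',F@M,'along slide pos', np.array(s['position'])[:2]@[.3085,.9512],'across',np.array(s['position'])[:2]@[.9512,-.3085])
E
python3 -c "
from h import *
st()"
```

```text
t 8.575 pos [ 0.53   -0.1044  0.0688] xyaw 72.21188308452543 z [-0.0044  0.001  -1.    ] F [ 0.6291 -0.1745  0.2954] op 0.027064963184421968
Ftool [ 0.0259  0.6511 -0.2984] along slide pos 0.06421366929710852 across 0.5363458528105184
```

The knob is gripped: opening is 27 mm and the side force is small. Next I run slowly along tool x.

Request:
drive_tool(
  rows=[
    [[2.5,0.4,0,0,0,0,0],[2.5,0.4,0,0,0,0,0],[2.5,0.4,0,0,0,0,0],[2.5,0.4,0,0,0,0,0],[2.5,0.4,0,0,0,0,0]],
  ],
)

```text
t: 9.2
position: [0.5366, -0.0846, 0.0687]
eef_rot: [0.808, 0.589, -0.002, -0.001]
ft_force: [-0.1, -1.4, -0.4]
opening: 0.0268
```

```bash
python3 -c "
from h import *
st()"
```

```text
t 9.2 pos [ 0.5366 -0.0846  0.0687] xyaw 72.20825367986085 z [-0.0043  0.0002 -1.    ] F [-0.0922 -1.3878 -0.4331] op 0.026766519602856694
Ftool [-1.3491  0.3381  0.4333] along slide pos 0.08505687784091248 across 0.5364934567677925
```

Request:
drive_tool(
  rows=[
    [[2.5,0.4,0,0,0,0,0],[2.5,0.4,0,0,0,0,0],[2.5,0.4,0,0,0,0,0],[2.5,0.4,0,0,0,0,0],[2.5,0.4,0,0,0,0,0]],
  ],
)

```text
t: 9.82
position: [0.5434, -0.0643, 0.0687]
eef_rot: [0.808, 0.589, -0.002, -0.001]
ft_force: [0.2, -1.8, -0.3]
opening: 0.0269
```

Request:
drive_tool(
  rows=[
    [[2.5,0.4,0,0,0,0,0],[2.5,0.4,0,0,0,0,0],[2.5,0.4,0,0,0,0,0],[2.5,0.3,0,0,0,0,0]],
  ],
)

```text
t: 10.32
position: [0.5484, -0.0492, 0.0687]
eef_rot: [0.808, 0.589, -0.002, -0.001]
ft_force: [-0.5, -3.5, -0.2]
opening: 0.0269
```

```bash
python3 -c "
from h import *
st();p=imaging.capture('wrist'); save(p,'w7')"
```

```text
t 10.325 pos [ 0.5484 -0.0492  0.0687] xyaw 72.21719594390066 z [-0.0035 -0.0006 -1.    ] F [-0.4639 -3.4656 -0.2163] op 0.026878906265715385
Ftool [-3.4414  0.6174  0.2198] along slide pos 0.12241209650205215 across 0.5367818506252983
```

View pics/w7.png

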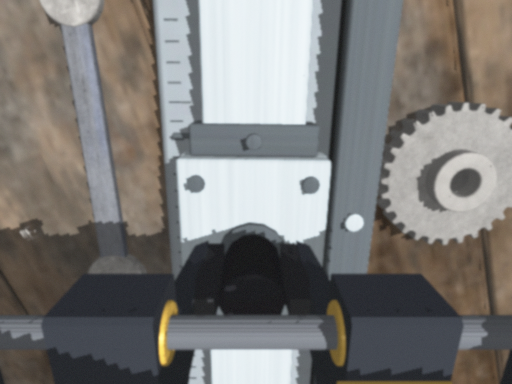

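The marker at (253,140) is now touching the carriage front, and force has risen to about 3 N as expected. From here I use finer steps.

Request:
drive_tool(
  rows=[
    [[2.5,0.25,0,0,0,0,0],[2.5,0.25,0,0,0,0,0]],
  ],
)

```text
t: 10.62
position: [0.5501, -0.044, 0.0688]
eef_rot: [0.808, 0.589, -0.001, -0.001]
ft_force: [0.8, -3.5, 0.4]
opening: 0.0269
```

Request:
drive_tool(
  rows=[
    [[2.5,0.25,0,0,0,0,0],[2.5,0.25,0,0,0,0,0]],
  ],
)

```text
t: 10.88
position: [0.5518, -0.039, 0.0687]
eef_rot: [0.808, 0.589, -0.001, -0.001]
ft_force: [-0.6, -3.7, 0.4]
opening: 0.0268
```

Request:
drive_tool(
  rows=[
    [[2.5,0.25,0,0,0,0,0],[2.5,0.25,0,0,0,0,0]],
  ],
)

```text
t: 11.12
position: [0.5534, -0.0339, 0.0688]
eef_rot: [0.808, 0.589, -0.001, -0.001]
ft_force: [0.6, -3.3, 0.2]
opening: 0.0271
```

Request:
drive_tool(
  rows=[
    [[2.5,0.25,0,0,0,0,0],[2.5,0.25,0,0,0,0,0]],
  ],
)

```text
t: 11.38
position: [0.5551, -0.0288, 0.0688]
eef_rot: [0.808, 0.589, -0.001, -0.001]
ft_force: [1.5, -2.2, -0.3]
opening: 0.0267
```

Request:
drive_tool(
  rows=[
    [[2.5,0.2,0,0,0,0,0]],
  ],
)

```text
t: 11.5
position: [0.5558, -0.0268, 0.0688]
eef_rot: [0.808, 0.589, -0.001, -0.001]
ft_force: [1.3, -3.7, -0.9]
opening: 0.0266
```

Request:
drive_tool(
  rows=[
    [[2.5,0.2,0,0,0,0,0]],
  ],
)

```text
t: 11.62
position: [0.5565, -0.0247, 0.0687]
eef_rot: [0.808, 0.589, -0.001, -0.001]
ft_force: [0.8, -3.2, -1.4]
opening: 0.0272
```

Request:
drive_tool(
  rows=[
    [[2.5,0.2,0,0,0,0,0],[2.5,0.2,0,0,0,0,0]],
  ],
)

```text
t: 11.88
position: [0.5578, -0.0207, 0.0688]
eef_rot: [0.808, 0.589, -0.001, -0.0]
ft_force: [0.3, -3.5, -1.1]
opening: 0.027
```

Request:
drive_tool(
  rows=[
    [[2.5,0.2,0,0,0,0,0]],
  ],
)

```text
t: 12.0
position: [0.5585, -0.0187, 0.0688]
eef_rot: [0.808, 0.589, -0.001, -0.0]
ft_force: [0.9, -3.7, -0.8]
opening: 0.0266
```

Request:
drive_tool(
  rows=[
    [[2.5,0.2,0,0,0,0,0],[2.5,0.2,0,0,0,0,0]],
  ],
)

```text
t: 12.25
position: [0.5598, -0.0147, 0.0688]
eef_rot: [0.808, 0.589, -0.001, -0.0]
ft_force: [1.8, -3.6, -0.5]
opening: 0.0271
```

Request:
drive_tool(
  rows=[
    [[2.5,0.2,0,0,0,0,0]],
  ],
)

```text
t: 12.38
position: [0.5605, -0.0126, 0.0687]
eef_rot: [0.808, 0.589, -0.001, -0.0]
ft_force: [1.2, -3.0, -0.4]
opening: 0.0271
```

Request:
drive_tool(
  rows=[
    [[2.5,0.2,0,0,0,0,0],[2.5,0.2,0,0,0,0,0]],
  ],
)

```text
t: 12.62
position: [0.5619, -0.0086, 0.0687]
eef_rot: [0.808, 0.589, -0.001, -0.0]
ft_force: [1.9, -3.2, -1.0]
opening: 0.0269
```

Request:
drive_tool(
  rows=[
    [[2.5,0.2,0,0,0,0,0]],
  ],
)

```text
t: 12.75
position: [0.5626, -0.0065, 0.0687]
eef_rot: [0.808, 0.589, -0.001, -0.0]
ft_force: [2.6, -2.9, -0.8]
opening: 0.0265
```

Request:
drive_tool(
  rows=[
    [[2.5,0.2,0.02,0,0,0,0],[2.5,0.2,0.02,0,0,0,0]],
  ],
)

```text
t: 13.0
position: [0.5635, -0.0037, 0.0687]
eef_rot: [0.808, 0.589, -0.003, -0.0]
ft_force: [-1.9, -9.7, 1.0]
opening: 0.0272
```

Request:
drive_tool(
  rows=[
    [[2.5,0.2,0.02,0,0,0,0]],
  ],
)

```text
t: 13.12
position: [0.5639, -0.0026, 0.0687]
eef_rot: [0.808, 0.589, -0.004, 0.0]
ft_force: [-1.7, -10.3, 2.1]
opening: 0.027
```

Clear bind: resistance along the slide jumped from 3.5 N to about 10 N, roughly 7 N above the drag. I'll hold it for a moment.

Request:
drive_tool(
  rows=[
    [[2.5,0.1,0,0,0,0,0],[2.5,0.08,0,0,0,0,0]],
  ],
)

```text
t: 13.38
position: [0.5639, -0.0025, 0.0687]
eef_rot: [0.808, 0.59, -0.005, 0.001]
ft_force: [-1.3, -8.3, -0.8]
opening: 0.0271
```

```bash
python3 -c "
from h import *
st();p=imaging.capture('wrist'); save(p,'w8');st()"
```

```text
t 13.375 pos [ 0.5639 -0.0025  0.0687] xyaw 72.24939388270435 z [-0.0079 -0.0074 -0.9999] F [-1.313  -8.3335 -0.7523] op 0.027066646989321545
Ftool [-8.3297  1.2945  0.8238] along slide pos 0.17160195788376142 across 0.5371532468493467
t 13.425 pos [ 0.5639 -0.0025  0.0687] xyaw 72.25127903513346 z [-0.0078 -0.0074 -0.9999] F [-0.0931 -9.5197  0.3759] op 0.026967019872559464
Ftool [-9.0981  2.8118 -0.3044] along slide pos 0.17163484860970898 across 0.5371764826084804
```

View pics/w8.png

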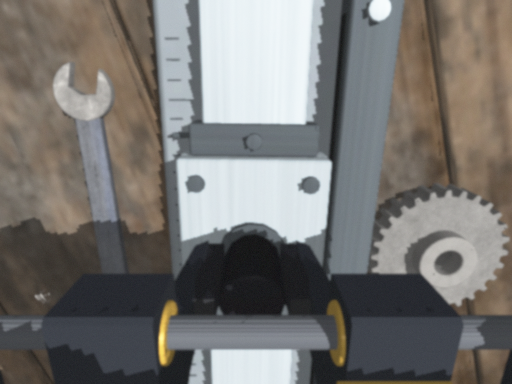

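Request:
drive_tool(
  rows=[
    [[2.5,0.15,0,0,0,0,0],[2.5,0.12,0,0,0,0,0],[2.5,0.12,0,0,0,0,0]],
  ],
)

```text
t: 13.8
position: [0.5641, -0.0019, 0.0687]
eef_rot: [0.808, 0.59, -0.008, 0.002]
ft_force: [-2.9, -10.8, 0.3]
opening: 0.0268
```

```bash
python3 -c "
from h import *
st();p=imaging.capture('wrist');st()"
```

```text
t 13.8 pos [ 0.5641 -0.0019  0.0687] xyaw 72.2594470435841 z [-0.0112 -0.013  -0.9999] F [ -2.9379 -10.8278   0.3246] op 0.026819769030657595
Ftool [-11.2118   0.5001  -0.151 ] along slide pos 0.17221766531747593 across 0.5371739423611885
t 13.85 pos [ 0.5641 -0.0019  0.0687] xyaw 72.25854322664163 z [-0.0112 -0.0131 -0.9999] F [ -2.295  -10.9636   1.0542] op 0.026979040123084903
Ftool [-11.1569   1.1491  -0.8848] along slide pos 0.17220498645850535 across 0.5371965980636869
```

Peak was about 8 N above the drag, held steadily. Next I draw back 10 mm.

Request:
drive_tool(
  rows=[
    [[2.5,-0.2,0,0,0,0,0],[2.5,-0.2,0,0,0,0,0],[2.5,-0.2,0,0,0,0,0],[2.5,-0.2,0,0,0,0,0],[2.5,-0.15,0,0,0,0,0]],
  ],
)

```text
t: 14.48
position: [0.5614, -0.0101, 0.0687]
eef_rot: [0.808, 0.589, -0.007, 0.001]
ft_force: [2.7, 1.1, -1.9]
opening: 0.0268
```

```bash
python3 -c "
from h import *
st();p=imaging.capture('wrist');save(p,'w9');st()
im=cv2.resize(p['pixels'][100:200,170:340],None,fx=4.5,fy=4.5,interpolation=cv2.INTER_CUBIC); save(p,'w9z',im)
b=[.5641,-.1,0]
print('mm per 10px at z.04:',np.linalg.norm(onz(p,[250,150],.043)-onz(p,[250,140],.043))*1000)
"
```

```text
t 14.475 pos [ 0.5614 -0.0101  0.0687] xyaw 72.24516973332032 z [-0.0102 -0.0111 -0.9999] F [ 2.6794  1.1361 -1.9083] op 0.026807161984976815
Ftool [1.925  2.2171 1.8682] along slide pos 0.1636068748165124 across 0.5371120348401762
t 14.525 pos [ 0.5614 -0.0103  0.0688] xyaw 72.24158881593685 z [-0.0102 -0.0113 -0.9999] F [ 3.3921  0.5666 -1.7268] op 0.026948565521664355
Ftool [1.598  3.0684 1.6856] along slide pos 0.16342367308473757 across 0.5371338147463842
mm per 10px at z.04: 4.717346752372881
```

View pics/w9z.png

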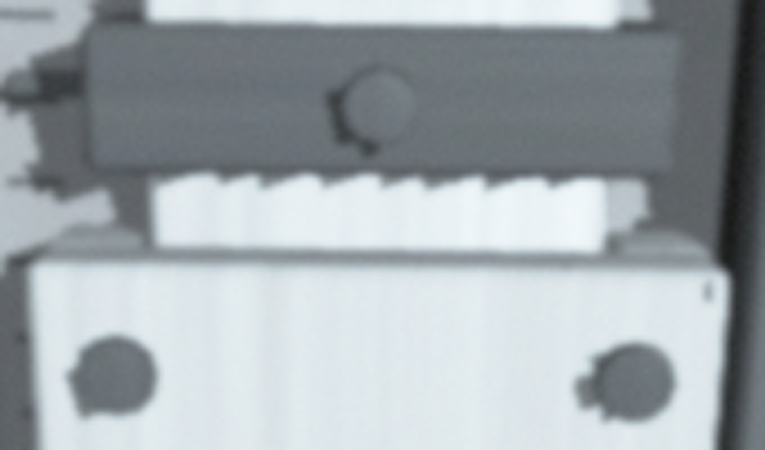

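```bash
python3 -c "
from h import *
p=imaging.capture('wrist')
X=[250]
u=np.array([.3085,.9512,0])
for y,z,n in((25,.037,'mk far'),(168,.037,'mk near'),(262,.043,'car front')):
    print(n,onz(p,[250,100+y/4.5],z)[0]@u)
print('cam height',-(R.from_rotvec(np.ravel(p['rvec'])).inv().apply(np.ravel(p['tvec']))))
"
```

```text
mk far 0.23580898687317114
mk near 0.22092416150377892
car front 0.21191854498224624
cam height [0.588  0.0671 0.1989]
```

The gap now measures about 8.7 mm, and the TCP retreat was 8.8 mm. I'll draw back about 1.3 mm more.

Request:
drive_tool(
  rows=[
    [[2.5,-0.08,0,0,0,0,0],[2.5,-0.07,0,0,0,0,0]],
  ],
)

```text
t: 14.82
position: [0.5609, -0.0116, 0.0687]
eef_rot: [0.808, 0.589, -0.007, 0.001]
ft_force: [2.5, 1.0, -2.0]
opening: 0.0267
```

```bash
python3 -c "
from h import *
st();p=imaging.capture('wrist');save(p,'w10')
im=cv2.resize(p['pixels'][100:200,170:340],None,fx=4.5,fy=4.5,interpolation=cv2.INTER_CUBIC); save(p,'w10z',im)
g=p['pixels'][:,:,:].mean(2)
print(g[98:168,225:240].mean(1).round(0).tolist())
"
```

```text
t 14.825 pos [ 0.5609 -0.0116  0.0687] xyaw 72.24407968836739 z [-0.0103 -0.0112 -0.9999] F [ 2.4779  1.0338 -2.0191] op 0.026716441567678547
Ftool [1.7678 2.0573 1.9818] along slide pos 0.16204580320558354 across 0.5370888118807101
[237.0, 235.0, 226.0, 189.0, 140.0, 117.0, 115.0, 116.0, 116.0, 116.0, 116.0, 116.0, 117.0, 116.0, 115.0, 114.0, 113.0, 113.0, 113.0, 113.0, 114.0, 116.0, 117.0, 117.0, 117.0, 116.0, 115.0, 114.0, 114.0, 114.0, 114.0, 113.0, 113.0, 112.0, 110.0, 104.0, 100.0, 122.0, 165.0, 198.0, 218.0, 230.0, 234.0, 235.0, 235.0, 235.0, 235.0, 235.0, 235.0, 235.0, 235.0, 235.0, 235.0, 235.0, 235.0, 230.0, 213.0, 175.0, 148.0, 149.0, 170.0, 198.0, 218.0, 225.0, 228.0, 229.0, 229.0, 229.0, 229.0, 229.0]
```

View pics/w10z.png

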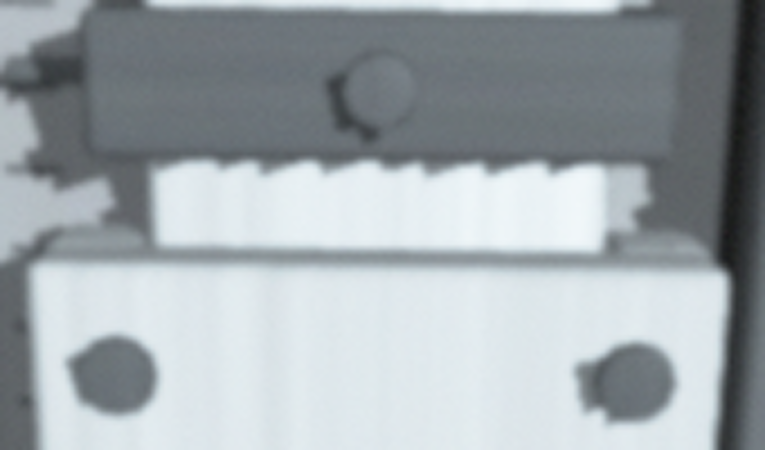

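The gap is about 10 mm by both TCP retreat and image. Next I release and rise.

Request:
drive_tool(
  rows=[
    [[8,0,0,0,0,0,0],[8,0,0,0,0,0,0],[8,0,0,0,0,0,0],[8,0,0,0,0,0,0],[8,0,0,0,0,0,0]],
  ],
)

```text
t: 15.5
position: [0.56, -0.0119, 0.0687]
eef_rot: [0.808, 0.59, -0.009, 0.001]
ft_force: [0.1, 0.3, 0.4]
opening: 0.0749
```

```bash
python3 -c "
from h import *
st();p=imaging.capture('wrist');save(p,'w11')
"
```

```text
t 15.5 pos [ 0.56   -0.0119  0.0687] xyaw 72.25737152951977 z [-0.0127 -0.0117 -0.9999] F [0.0859 0.2982 0.4298] op 0.0748963009276365
Ftool [ 0.3037 -0.0128 -0.4343] along slide pos 0.16146283177456192 across 0.5363802631804309
```

View pics/w11.png

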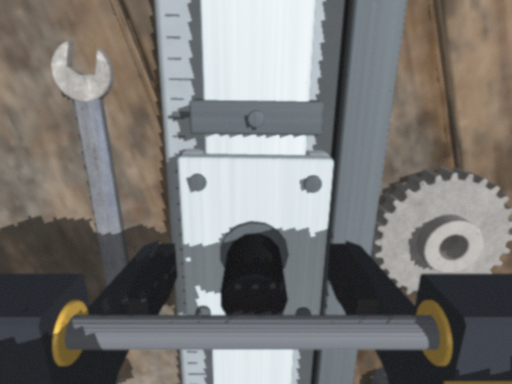

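The jaws are free of the knob and centred on it. I'll rise straight up.

Request:
drive_tool(
  rows=[
    [[8,0,0,-1.5,0,0,0],[8,0,0,-2,0,0,0],[8,0,0,-3,0,0,0],[8,0,0,-3,0,0,0],[8,0,0,0,0,0,0]],
  ],
)

```text
t: 16.18
position: [0.5617, -0.0107, 0.1707]
eef_rot: [0.808, 0.59, -0.008, 0.002]
ft_force: [0.3, 0.1, -0.7]
opening: 0.0801
```

```bash
python3 - <<'E'
from h import *
st();imaging.capture('wrist');imaging.capture('wrist');p=imaging.capture('wrist');save(p,'w12')
u=np.array([.3085,.9512,0])
E={}
for t,z in(('carriage',.043),('marker',.037)):
    m=imaging.regions_of(p,t)
    uv=np.argwhere(m[0]['mask'])[:,::-1]; q=cv2.minAreaRect((onz(p,uv,z)[:,:2]*1000).astype(np.float32)); print(t,m[0]['p'],q)
    a=onz(p,uv,z)@u*1000; print(np.percentile(a,[0.5,2,50,98,99.5]))
g=p['pixels'].mean(2); print(proj(p,[[.5757,.036,.043]]))
im=cv2.resize(p['pixels'][60:240,150:350],None,fx=3.3,fy=3.3,interpolation=cv2.INTER_CUBIC); save(p,'w12z',im)
st()
E
```

```text
t 16.175 pos [ 0.5617 -0.0107  0.1707] xyaw 72.2632558063199 z [-0.0098 -0.0123 -0.9999] F [ 0.3086  0.1011 -0.7196] op 0.08009727918108814
Ftool [0.2009 0.2671 0.7152] along slide pos 0.16306934741397197 across 0.5375871114870715
carriage 0.67 ((561.8528442382812, -11.717361450195312), (101.53677368164062, 76.75679016113281), 71.52747344970703)
[112.1278 114.0076 166.3354 210.1834 211.6012]
marker 0.64 ((578.0431518554688, 52.45000076293945), (16.95244598388672, 72.825439453125), 71.51119232177734)
[220.216  220.7729 228.8102 236.2181 236.3783]
[[252.4777 129.8837]]
t 16.425 pos [ 0.5603 -0.0105  0.1669] xyaw 72.25518233422683 z [-0.0167 -0.0108 -0.9998] F [ 1.0377  0.4773 -0.3726] op 0.07991400462888465
Ftool [0.7765 0.8473 0.3501] along slide pos 0.16281671387545832 across 0.5362022335329589
```

View pics/w12z.png

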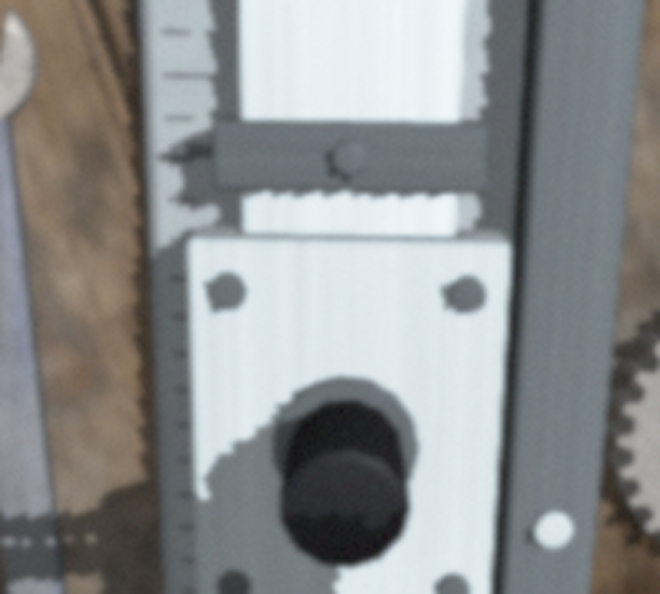

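```bash
python3 - <<'E'
from h import *
p=imaging.capture('wrist'); q=imaging.capture('top');save(q,'t3'); r=imaging.capture('side');save(r,'s3')
g=p['pixels'].mean(2); u=np.array([.3085,.9512,0])
for c in (235,250,270):
    pr=g[85:150,c-4:c+5].mean(1); print(c,pr.round(0).astype(int).tolist())
a=lambda y,z:onz(p,[253,y],z)[0]@u*1000
print([a(y,.037) for y in(97,117.6)],a(133.3,.043),a(131,.043))
s,M=state()
im=cv2.resize(q['pixels'][160:260,180:360],None,fx=4.4,fy=4.4,interpolation=cv2.INTER_CUBIC); save(q,'t3z',im)
im=cv2.resize(r['pixels'][120:290,180:380],None,fx=3.5,fy=3.5,interpolation=cv2.INTER_CUBIC); save(r,'s3z',im)
E
```

```text
235 [233, 233, 233, 233, 233, 233, 233, 233, 232, 231, 218, 172, 128, 116, 115, 115, 115, 114, 113, 112, 112, 113, 115, 116, 115, 114, 113, 113, 112, 111, 108, 106, 124, 168, 206, 223, 229, 230, 231, 231, 231, 231, 231, 230, 225, 207, 181, 187, 212, 225, 229, 230, 231, 230, 231, 231, 230, 230, 230, 230, 231, 230, 230, 230, 230]
250 [238, 238, 238, 238, 238, 238, 238, 238, 238, 236, 226, 184, 137, 119, 116, 116, 115, 114, 112, 110, 106, 103, 102, 102, 102, 100, 97, 95, 97, 105, 108, 107, 123, 166, 208, 229, 235, 236, 237, 237, 237, 237, 237, 236, 233, 219, 187, 182, 210, 225, 229, 231, 231, 231, 231, 231, 231, 231, 230, 231, 230, 230, 230, 230, 230]
270 [241, 240, 241, 241, 241, 241, 241, 241, 241, 239, 231, 199, 150, 124, 118, 117, 118, 117, 117, 116, 115, 115, 116, 117, 116, 115, 113, 113, 112, 113, 112, 108, 108, 137, 185, 220, 235, 239, 240, 240, 240, 240, 240, 240, 239, 230, 201, 184, 206, 224, 230, 232, 232, 232, 232, 232, 232, 232, 232, 232, 232, 232, 232, 231, 232]
[np.float64(235.47932053403906), np.float64(220.39589818039104)] 209.3389254105207 211.06328428353507
t 16.575 pos [ 0.5605 -0.0106  0.1672] xyaw 72.25571169989975 z [-0.0161 -0.0109 -0.9998] F [ 0.4143  0.1978 -0.0942] op 0.08008502457161348
```

View pics/t3z.png

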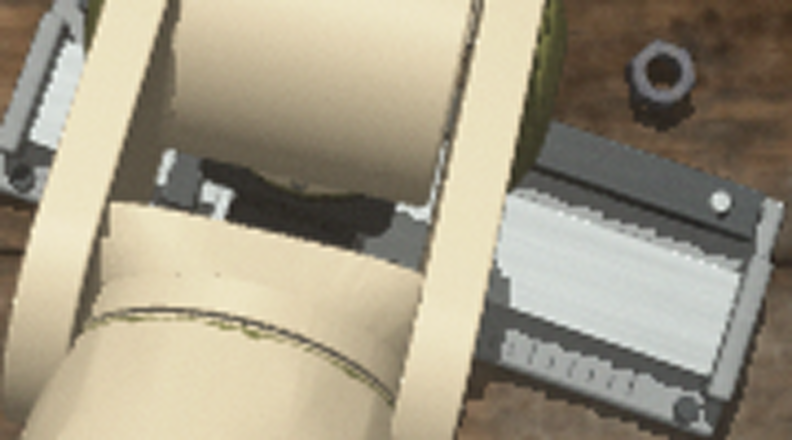

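View pics/s3z.png

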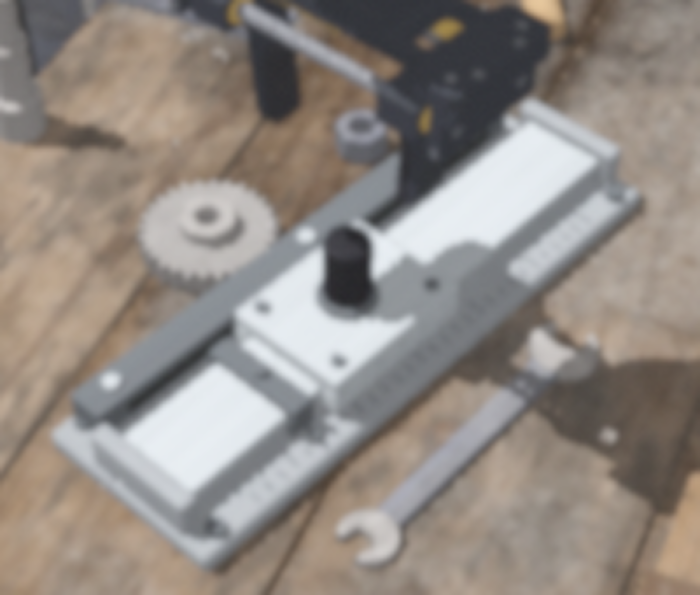

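```bash
python3 -c "
from h import *
st();print(ctrl.job_done())"
```

```text
t 16.575 pos [ 0.5605 -0.0106  0.1672] xyaw 72.25571169989975 z [-0.0161 -0.0109 -0.9998] F [ 0.4143  0.1978 -0.0942] op 0.08008502457161348
Ftool [0.3161 0.3354 0.0854] along slide pos 0.16281514111877046 across 0.5364233709831574
the job is handed in; nothing more can be done
None
```

The carriage was run to the bind, drawn back to a gap of about 10 mm and released, and the job is handed in at 16.6 s.

- **Run-in:** I held the knob with the jaws across the slide and pushed slowly, with the marker ahead of the carriage. The push took about 3.5 N until resistance jumped to about 10 N. I held that for under a second; the highest reading was about 11 N in total, roughly 8 N above the drag and well under 16 N.
- **Draw-back and release:** I then drew back about 10 mm, opened the jaws and rose clear. The tool force was near zero at the end.

**Gap checks:** The gripper's retreat gave 10.2 mm, and the edges in the last wrist picture gave about 10 mm. The network outlines gave less, about 8 to 9 mm. I set that aside because the carriage outline seems to include the visible front face, so it reads short. The top camera could not confirm the gap because the arm was in the way.

**Bystanders:** The gripper never came near the marker. In the last pictures the spanner, gear wheel and nut looked undisturbed, though I did not measure their positions again.

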